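# Stand the slumped book back in the desk rack and close the sliding end on it

### The job

The last book in the desk rack has slumped over onto the rack's sliding end. With the fingertips, push that book back upright against the standing row, leaving the sliding end where it is meanwhile so that its edge does not scrape the cover; then push the sliding end along until it is up against the book, so that the row stays standing. Lift nothing, leave every book standing upright and square in the rack, and do not disturb the things around it.

Things in the scene. Friction and masses are not known exactly. Their poses are not given: they have to be found in the camera images.
- rack: Wooden desk-top book rack, fixed to the desk: a board 140 mm (x) by 300 mm (y), 12 mm thick, its origin at the centre of the board's underside. The row runs along the rack's y axis: a fixed end board (12 mm thick, 150 mm above the board) stands at +y, the sliding end at -y. The books' spines face the rack's -x. The rack may stand turned up to about 0.3 rad.
- book_a: Standing book next to the fixed end, 125 mm deep (x), 27 mm thick (y), 178 mm tall; origin at the centre of its underside, z up along the book. 0.25 kg, loose. The label is on the spine (-x).
- book_b: Standing book in the middle of the row, 125 x 23 x 168 mm, no label, loose; origin at the centre of its underside, z up along the book.
- book_c: Last standing book of the row, 125 x 30 x 182 mm, loose; origin at the centre of its underside, z up along the book.
- slumped_book: Book to stand up: 125 mm deep (x), 28 mm thick (y), 176 mm tall (z), 0.18 to 0.37 kg, loose; stands alone once upright. Origin at the centre of its underside, z up along the book, +y face to the row. It leans 40 to 45 degrees to the rack's -y: lower -y edge on the board 22 mm from row_face, -y face on the sliding end's top edge, the upper 60 mm overhanging, upper -y edge 140 mm above the desk.
- row_face (a point): Point on the rack where book_c's free (-y) face is at the start, middle of the rack's depth, 100 mm above the desk. Axes as the rack's. The upright book belongs against this plane.
- end_face (a point): Point on the inner (+y) face of the sliding end, middle of its width, 57 mm above the desk. Axes as the rack's. The sliding end is a board 120 mm wide (x), 12 mm thick, its top 97 mm above the desk; outside (-y) it carries a solid heel block 110 mm wide whose top is 46 mm above the desk and whose flat outer face lies 57 mm from the inner face, good to push on.
- sliding_end (a joint): Slide of the sliding end along the rack's +y, in m. 0 is fully out; it starts between 0 and 0.008, meets the upright book at about 0.075 and stops at 0.083. It takes about 1.5 to 2.5 N to push and stays where it is left.
- mug: White mug, 84 mm across without its handle, 97 mm tall, loose; origin under its centre. To be left alone.
- jar: Screw-lid glass jar, 71 mm across, 114 mm tall, loose; origin under its centre. To be left alone.
- stapler: Blue stapler on the desk left of the rack, 125 x 30 x 43 mm, loose; origin under its centre, long along its x. To be left alone.
- tape_roll: Roll of tape lying flat, 53 mm across, 18 mm high, loose; origin under its centre. To be left alone.

How it is judged:
By the outcome, as a careful person would: the job done as asked, in the order asked, and still so for the second after the job is handed in, with the robot touching nothing.
It also fails if it takes over 54 s, if anything falls off the work surface, if the arm or the gripper's body presses on something with over 40 N, if the wrist force passes 120 N, or if a joint passes its speed limit or range.

### The arm

A 6-joint arm with a two-finger parallel gripper is mounted at the origin on a cart in front of the work surface, level with it; the furniture and walls round the work are solid. World frame = base frame: x ahead of the robot, y to its left, z up, the work surface at z = 0. Lengths are in mm, angles in rad, forces in N, time in s.
With the tool pointing down it reaches from about 300 to 775 mm from the base axis. Payload 14.6 kg.
Tool frame: the origin (TCP) lies between the finger pads; the fingertips stand 19 mm ahead of it and the grasp point (between the pads) is the TCP; z points along the fingers, y is the line along which they close (so a half turn about z gives the same grasp; the last joint's range is limited). The gripper opens to 94 mm and grips with 3 to 60 N. Pads are 16 mm wide; open, the fingers measure 119 mm over their backs; the gripper's body (75 mm by 177 mm) begins 78 mm behind the grasp point.
Start: joints at [1.233, 0.3, 1.521, -0, 1.321, -0.067], TCP at [147.124, 529.947, 224.446] pointing down, gripper open.
Joint ranges: [-3.03, 3.03], [-0.79, 2.21], [0.23, 2.52], [-1.04, 4.18], [0, 3.07], [-2.55, 2.55]. Speed limits (rad/s): [2.22, 2.22, 2.57, 3.14, 3.14, 3.14].

### API

Orientations are given as [roll, pitch, yaw] about the fixed x, y, z axes, in that order (R = Rz(yaw) Ry(pitch) Rx(roll)).
In Python, from cell import monitor, imaging, job, find_in, trace gives the robot as it stands. The module is installed in compiled form; this text tells all that it offers.
- The arm moves only by the tool arm_command, never from a script. Its argument "steps" is a list of rows, each a list of 5 numbers: the opening, from 0 (shut) to 1 (fully open), then the shift along the tool's x, y, z in mm, then the turn about the tool's z in degrees. In form: [[gripper, dx, dy, dz, turn], ...]. A call has 1 to 20 rows; each row is the pose to reach, as a shift and turn from the pose commanded when the call began, along the tool's axes at that moment; what a row does not reach only later rows make up. A row lasts 1/8 s, in which the tool goes at most 62.5 mm and 10.7 degrees, less where a joint would pass 70% of its speed; a pose out of reach is approached as far as the arm can. A call with a gripper value outside its range is refused whole. The fingers move at their own pace and stop on an object; "force" is the grip in N (left out, the last holds). Time passes only in rows, so rows that repeat a pose let the fingers close. It gives the time, the measured TCP pose, the force, the opening and the grip force at its end, in the units of the state.
- monitor.read_state(): the state, without advancing time (a new reading comes with each control period).
- imaging.camera(name): name is "scene" or "top"; returns a dict with "img" (384x512x3 uint8, red, green, blue), "mtx" (3x3 intrinsics, pixels), "view" (4x4, takes a point from world to camera coordinates). Camera axes: x right, y down, z forward; pixel columns grow to the right and rows downward; lengths in mm; the calibration is good to about 2 mm. A picture is of the moment at which its call begins. There is no depth.
- job.sign_off(): hands the job in; it is judged then, once.
Trained networks look in a picture, given as the dict that the camera call returned (one of the last four; its "shot" number tells which), for a name from the list of things; names that differ only in an ending like _2 or _b are one class to them, and where a whole thing is asked for, a point or a joint stands for the part that bears it (a point fixed in the world has none). Each returns a list of dicts, best first, with "p" (0 to 1); they miss things now and then, are a little off and sometimes report something else, mostly with a low value. They report only what shows in the picture. A call takes as long as a camera call.
- find_in(picture, target): "rect" ([centre column, centre row, width, height] in pixels, round what is visible of it).
- trace(picture, target): "region" (384x512 bool, what is visible of it) and "rect" ([centre column, centre row, width, height] in pixels, round what is visible of it).
The state is a dict: "clock": time; "joints": joint angles; "qd": joint speeds; "effort": joint torques, N m; "eef_pos": TCP position; "eef_rot": TCP orientation; "wrist_force": force on the tool from outside, world axes, zero at the start; "moment": the same for the moment, N m; "finger_gap": finger opening in mm; "finger_force": force on a finger pad.
Only numpy, scipy, OpenCV 4.12 (cv2) and the standard library are available. Lean on these libraries where they do the work, as an engineer would, in place of code of your own. Each camera call takes 0.05 s, during which the arm holds its last target. There are 200 camera calls.

## Working session

There is one attempt and no reset: what is moved stays moved. The work goes in short steps, Python scripts to look and compute and a tool call to move; the robot and the scene stay as the last step left them, time stands still between calls to the robot, and variables do not carry over. Pictures are saved under pics/ and viewed, at most 10 in all, crops included, and the job is handed in when it is done.

Besides the shell and the picture viewer there is one more tool, called after "Request:" as a command line: name --pt "numbers of a row" for each row, then --argument value for the rest. arm_command: Moves the arm, as the interface text tells. Its arguments: {"type":"object","properties":{"steps":{"type":"array","items":{"type":"array","items":{"type":"number"}}},"force":{"type":"number"}},"required":["steps"]}

```bash
mkdir -p pics; python3 - <<'E'
from cell import monitor, imaging, job, find_in, trace
import cv2,numpy as np
s=monitor.read_state();print(s)
for n in("scene","top"):
    c=imaging.camera(n);cv2.imwrite(f"pics/{n}0.png",c["img"][:,:,::-1]);print(n,c["mtx"].tolist(),np.round(c["view"],4).tolist())
    for t in("rack","book_a","slumped_book","sliding_end","mug","jar","stapler","tape_roll"):
        print(t,[(np.round(d["rect"]).tolist(),round(d["p"],2)) for d in find_in(c,t)][:4])
E
```

```text
{'clock': 0.0, 'joints': array([ 1.23341110e+00,  3.00449958e-01,  1.52157158e+00, -2.01700070e-05,
        1.32071490e+00, -6.65951351e-02]), 'qd': array([-0.00042857, -0.00074918,  0.00072826, -0.00037141,  0.00030853,
       -0.00119777]), 'effort': array([ 2.68222779e-03, -5.31811595e+01, -3.52730584e+01,  7.09373178e-02,
        2.44394486e-02, -8.52377752e-05]), 'eef_pos': array([147.04593048, 529.72814234, 223.90193966]), 'eef_rot': array([-3.14045011e+00, -5.66202585e-05,  2.87080753e+00]), 'wrist_force': array([-0.4952906 ,  0.95113327, -0.06068921]), 'moment': array([0.03166368, 0.02729302, 0.00641182]), 'finger_force': 0.0, 'finger_gap': 94.1295834509287}
scene [[403.11301982669664, 0.0, 253.7062903124607], [0.0, 403.11301982669664, 192.01116919016403], [0.0, 0.0, 1.0]] [[-0.2159, 0.9764, 0.0088, -10.2661], [0.6914, 0.1592, -0.7047, -392.8398], [-0.6895, -0.146, -0.7095, 1700.5978], [0.0, 0.0, 0.0, 1.0]]
rack [([239.0, 174.0, 92.0, 63.0], 0.86), ([279.0, 164.0, 10.0, 69.0], 0.71)]
book_a [([278.0, 167.0, 12.0, 68.0], 0.83), ([269.0, 167.0, 11.0, 65.0], 0.8), ([261.0, 167.0
[... 356 characters left out ...]
3.0], 0.43)]
top [[491.07341940639645, 0.0, 252.66775418524375], [0.0, 491.07341940639645, 194.01092310161383], [0.0, 0.0, 1.0]] [[-0.181, -0.9835, -0.0088, 252.6523], [-0.7677, 0.1468, -0.6238, 513.2024], [0.6147, -0.1061, -0.7816, 1412.6668], [0.0, 0.0, 0.0, 1.0]]
rack [([271.0, 217.0, 86.0, 38.0], 0.77)]
book_a [([243.0, 216.0, 23.0, 42.0], 0.73), ([255.0, 211.0, 34.0, 52.0], 0.67), ([250.0, 215.0, 19.0, 46.0], 0.55)]
slumped_book [([284.0, 209.0, 47.0, 53.0], 0.84), ([325.0, 163.0, 27.0, 26.0], 0.74), ([251.0, 216.0, 21.0, 50.0], 0.56)]
sliding_end []
mug []
jar [([251.0, 165.0, 22.0, 32.0], 0.97)]
stapler [([170.0, 234.0, 14.0, 32.0], 0.5)]
tape_roll [([360.0, 235.0, 10.0, 15.0], 0.69)]
```

```bash
python3 - <<'E'
import cv2,numpy as np
a=cv2.imread("pics/scene0.png")[100:280,140:380];b=cv2.imread("pics/top0.png")[120:270,140:380]
cv2.imwrite("pics/s0.png",cv2.resize(a,(800,600),interpolation=2));cv2.imwrite("pics/t0.png",cv2.resize(b,(800,500),interpolation=2))
E
```

```text
(no output)
```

View pics/s0.png

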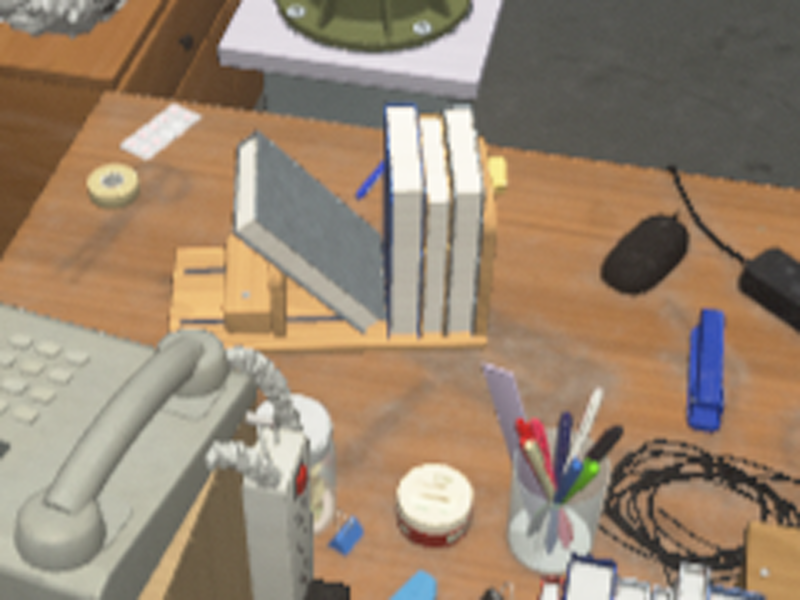

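View pics/t0.png

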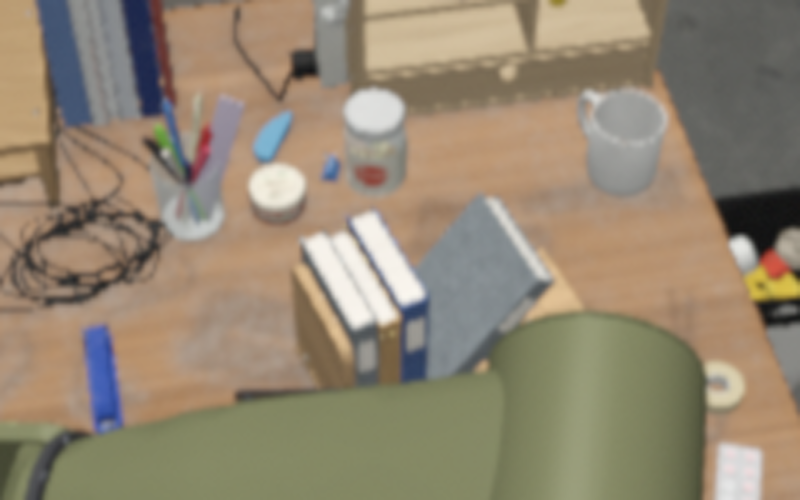

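Scene view shows the rack's near board edge, crop (170,332) to (487,336), with the slumped book leaning left. The sliding end is at about (280,290), and the stapler (708,370) and tape (112,185) are clear of it. In the top view the arm hides the spine side, the mug is at (625,140) and the jar at (375,140). Next I'll fit the rack pose.

```bash
cat > h.py <<'E'
import cv2,numpy as np
from scipy.optimize import least_squares
def proj(c,P):
    V=c["view"];p=np.atleast_2d(P)@V[:3,:3].T+V[:3,3];q=p@c["mtx"].T;return q[:,:2]/q[:,2:]
def ray(c,u,v,z):
    V=c["view"];R=V[:3,:3];o=-R.T@V[:3,3];d=R.T@np.linalg.inv(c["mtx"])@[u,v,1];return o+d*(z-o[2])/d[2]
def w(p,L):
    c,s=np.cos(p[2]),np.sin(p[2]);L=np.atleast_2d(np.array(L,float));return np.c_[p[0]+c*L[:,0]-s*L[:,1],p[1]+s*L[:,0]+c*L[:,1],L[:,2]]
E
python3 - <<'E'
from h import *
from cell import imaging
S=imaging.camera("scene");T=imaging.camera("top")
s=lambda u,v:(140+u*.3-.35,100+v*.3-.35)
t=lambda u,v:(140+u*.3-.35,120+v*.3-.35)
# params x,y,yaw, rowface y f, book depth offset b
def model(p):
    f=p[3];b=p[4]
    A=[(70,-150,12),(70,150,12),(-70,-150,12),(70,150,0),(70,-150,0),(62.5+b,f,12),(62.5+b,f,194),(-62.5+b,f,194)]
    B=[(62.5+b,f,194),(-62.5+b,f,194)]
    return np.r_[proj(S,w(p,A)),proj(T,w(p,B))]
obs=np.array([s(170,332),s(487,336),s(178,248),s(487,345),s(170,347),s(388,334),s(389,190),s(386,106),t(372,213),t(426,303)])
obs[-2]=t(385,215)
f=lambda p:np.r_[(model(p)-obs).ravel(),(p[3]-57)/3,p[4]/3]
r=least_squares(f,[450,0,0,57,0],x_scale=[100,100,.1,10,10],loss="soft_l1")
p=r.x;print(p);print(np.round(model(p)-obs,1).tolist())
np.save("p.npy",p)
print("mug",ray(T,*t(625,188),0),"jar",ray(T,*t(375,188),0),"tape",ray(S,*s(112,190),9),"stapler",ray(S,*s(707,380),20))
print("rowface",w(p,[0,p[3],100]),"upper edge",w(p,[(0,p[3]-22-110,140)]))
# sliding end inner face top edge: z 97, find local y for scene px
g=p[3]
im=[]
for c,n,sc,o in((S,"s",5,(180,120,150,110)),):
    x,y,ww,hh=o;I=cv2.resize(c["img"][y:y+hh,x:x+ww,::-1].copy(),None,fx=sc,fy=sc,interpolation=cv2.INTER_CUBIC)
    def line(L,col):
        q=(proj(c,w(p,L))-[x,y]+.5)*sc;cv2.polylines(I,[np.int32(q)],False,col,1)
    line([(-70,-150,12),(70,-150,12),(70,150,12),(70,150,0),(70,-150,0)],(0,0,255))
    line([(62.5,g,12),(62.5,g,194),(-62.5,g,194)],(0,255,0))
    e=g-28-75
    for e,col in((e,(255,0,255)),(e-8,(255,255,0))):
        line([(60,e,12),(60,e,97),(-60,e,97)],col);line([(55,e-57,12),(55,e-57,46),(-55,e-57,46)],col)
    a=np.radians(42.5);
    line([(62.5,g-22,12),(62.5,g-22-176*np.sin(a),12+176*np.cos(a)),(-62.5,g-22-176*np.sin(a),12+176*np.cos(a))],(0,255,255))
    cv2.imwrite("pics/o1.png",I)
E
```

```text
[5.32658076e+02 7.64141213e+01 2.36545949e-01 5.59829742e+01
 3.98498232e+00]
[[-0.6, 2.3], [0.0, 0.4], [0.8, -2.6], [-0.2, 0.3], [-0.2, 0.4], [-0.2, 0.4], [0.3, -0.9], [0.2, -2.2], [-2.1, -0.8], [1.9, 0.8]]
mug [ 7.26120702e+02 -1.66130269e+02 -2.27373675e-13] jar [780.11905511 115.37611706   0.        ] tape [ 439.4233643  -182.25361352    9.        ] stapler [581.34216264 442.97944853  20.        ]
rowface [[519.53868063 130.83814974 100.        ]] upper edge [[550.47237432   2.51392523 140.        ]]
```

View pics/o1.png

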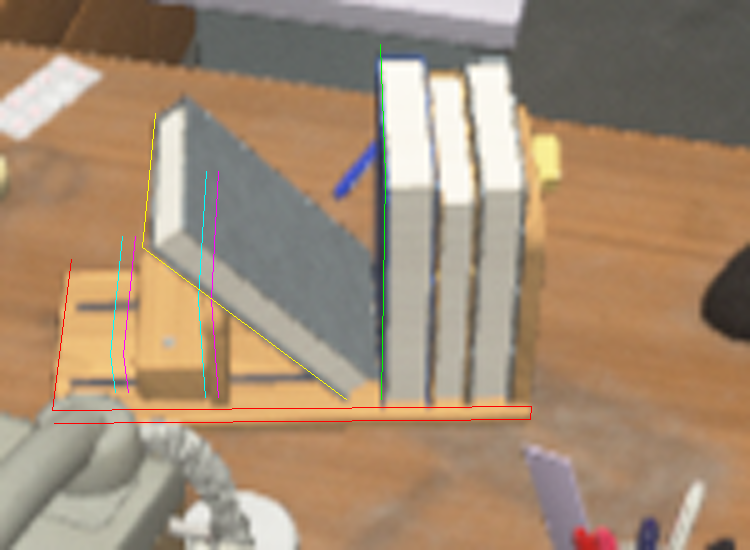

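The overlay fits to about 2 px; the depth direction is slightly off. The heel's outer face is at (137,368–397) and the slumped book's upper -y edge runs (152,247) to (160,110). I'll refit with these extra points.

```bash
cat > fit.py <<'E'
from h import *
from cell import imaging
S=imaging.camera("scene");T=imaging.camera("top")
s=lambda u,v:(180+u/5-.5,120+v/5-.5)
t=lambda u,v:(140+u*.3-.35,120+v*.3-.35)
def P(p):
    x,y,yaw,f,b,e,a,bs=p
    def sl(X,Y,Z): # book frame from lower -y edge
        return (X+bs,f-22+Y*np.cos(a)-Z*np.sin(a),12+Y*np.sin(a)+Z*np.cos(a))
    A=[((-70,-150,12),(62,272)),((70,150,12),(533,403)),((62.5+b,f,12),(386,402)),((62.5+b,f,194),(386,188)),((-62.5+b,f,194),(380,58)),
     ((62.5+b,f+80,190),(520,188)),((62.5+b,f+80,12),(513,402)),((-62.5+b,f+80,190),(508,62)),
     ((60,e,12),(228,403)),((55,e-57,12),(137,397)),((55,e-57,46),(137,368)),
     (sl(62.5,0,0),(348,398)),(sl(62.5,0,176),(152,247)),(sl(62.5,28,176),(183,232)),(sl(-62.5,28,176),(183,97)),(sl(-62.5,0,176),(160,110))]
    B=[((62.5+b,f,194),(383,213)),((-62.5+b,f,194),(428,302)),(sl(62.5,28,176),(480,197)),(sl(-62.5,28,176),(534,287)),(sl(62.5,0,176),(493,197)),(sl(-62.5,0,176),(549,275))]
    m=np.r_[proj(S,w(p,[q[0] for q in A])),proj(T,w(p,[q[0] for q in B]))]
    o=np.array([s(*q[1]) for q in A]+[t(*q[1]) for q in B]);return m-o
f=lambda p:np.r_[P(p).ravel(),(p[3]-57)/3,p[4]/3,p[7]/3,(p[6]-.74)/.05]
r=least_squares(f,[532,76,.236,57,0,-48,.74,0],x_scale=[100,100,.1,10,10,10,.1,10],loss="soft_l1")
p=r.x;print(np.round(p,3));print(np.round(P(p),1).tolist());np.save("p.npy",p)
x,y,yaw,F,b,e,a,bs=p
for n,L in dict(row=(0,F,100),end=(0,e,57),heel=(0,e-57,40),tipedge=(0,F-22-176*np.sin(a),12+176*np.cos(a))).items():print(n,np.round(w(p,L),1))
E
python3 fit.py
```

```text
[ 5.39163e+02  7.60160e+01  2.60000e-01  5.75020e+01  1.89400e+00
 -3.93520e+01  7.03000e-01  2.70000e-01]
[[0.7, -0.5], [-0.4, 1.4], [-0.5, 1.0], [0.4, -0.7], [-0.4, -1.3], [1.7, -0.2], [-0.5, 0.4], [0.1, -1.5], [0.2, 0.5], [0.3, 1.0], [-0.5, -0.8], [0.1, 1.6], [0.1, 0.8], [0.9, -1.1], [1.8, -0.9], [-0.2, 1.3], [-2.2, -0.7], [1.4, 0.3], [-0.3, -1.2], [1.4, -1.7], [1.1, 0.2], [2.2, 3.0]]
row [[524.4 131.6 100. ]]
end [[549.3  38.   57. ]]
heel [[563.9 -17.1  40. ]]
tipedge [[5.593e+02 4.000e-01 1.463e+02]]
```

Request:
arm_command --pt "0.55 0 0 -60 0" --pt "0.55 -20 -15 -60 0" --pt "0.55 -60 -47 -60 6" --pt "0.55 -110 -86 -60 12" --pt "0.55 -160 -125 -60 18" --pt "0.55 -210 -164 -60 24" --pt "0.55 -260 -203 -60 30" --pt "0.55 -310 -242 -60 36" --pt "0.55 -360 -281 -60 42" --pt "0.55 -410 -320 -60 48" --pt "0.55 -460 -359 -60 54" --pt "0.55 -510 -398 -60 60" --pt "0.55 -560 -437 -60 60" --pt "0.55 -560 -437 -60 60" --pt "0.55 -560 -437 -60 60" --pt "0.55 -560 -437 -60 60" --pt "0.55 -560 -437 -60 60"

```text
clock: 3.22
eef_pos: [569.5, -39.8, 284.9]
eef_rot: [3.141, 0.0, 1.825]
wrist_force: [-0.9, 0.2, 0.5]
finger_gap: 51.6
finger_force: 0.0
```

```bash
cat > look.py <<'E'
import sys
from h import *
from cell import imaging
n=sys.argv[1]
out=[]
for cam,(x,y,ww,hh) in (("scene",(180,105,140,110)),("top",(210,150,140,110))):
    c=imaging.camera(cam);p=np.load("p.npy");I=cv2.resize(c["img"][y:y+hh,x:x+ww,::-1].copy(),(560,440) if 0 else (400,314),interpolation=cv2.INTER_CUBIC);k=400/140
    if len(sys.argv)>2:
        F=p[3]
        for L in([(-70,-150,12),(70,-150,12),(70,150,12),(-70,150,12)],[(62.5,F,12),(62.5,F,194),(-62.5,F,194),(-62.5,F,12)]):
            cv2.polylines(I,[np.int32((proj(c,w(p,L))-[x,y]+.5)*k)],False,(0,0,255),1)
    out.append(I)
cv2.imwrite(f"pics/{n}.png",np.hstack(out))
E
python3 look.py l1 1
```

```text
(no output)
```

View pics/l1.png

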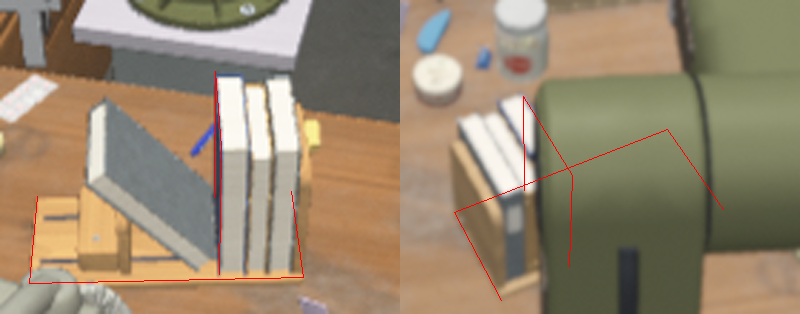

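Request:
arm_command --pt "0.55 0 0 50 0" --pt "0.55 0 0 100 0" --pt "0.55 0 0 140 0" --pt "0.55 0 0 149 0" --pt "0.55 0 0 149 0" --pt "0.55 10 0 149 0" --pt "0.55 20 0 149 0" --pt "0.55 28 0 149 0" --pt "0.55 34 0 149 0" --pt "0.55 40 0 149 0" --pt "0.55 46 0 149 0" --pt "0.55 52 0 149 0" --pt "0.55 52 0 149 0"

```text
clock: 4.95
eef_pos: [556.6, 10.0, 135.2]
eef_rot: [-3.141, -0.0, 1.824]
wrist_force: [-0.5, -0.8, -0.9]
finger_gap: 51.5
finger_force: 0.3
```

```bash
python3 look.py l2
```

```text
(no output)
```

View pics/l2.png

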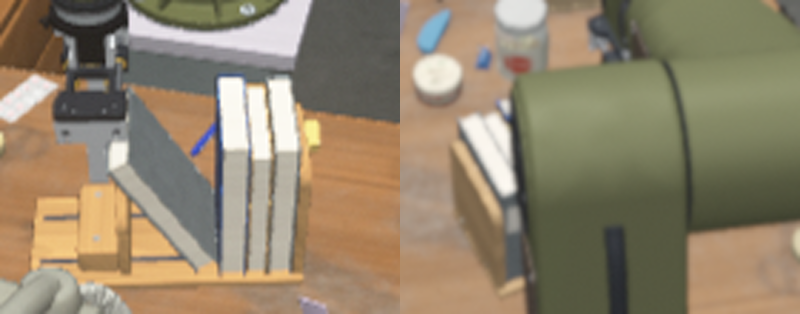

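The scene view shows the finger at (100,150) on the book's upper edge. The book has risen off the sliding end, which hasn't moved.

Request:
arm_command --pt "0.55 6 0 0 0" --pt "0.55 12 0 0 0" --pt "0.55 18 0 0 0" --pt "0.55 24 0 0 0" --pt "0.55 30 0 0 0" --pt "0.55 36 0 0 0" --pt "0.55 42 0 0 0" --pt "0.55 47 0 0 0" --pt "0.55 52 0 0 0" --pt "0.55 57 0 0 0" --pt "0.55 62 0 0 0" --pt "0.55 66 0 0 0" --pt "0.55 70 0 0 0" --pt "0.55 74 0 0 0" --pt "0.55 74 0 0 0"

```text
clock: 6.92
eef_pos: [538.3, 81.3, 135.5]
eef_rot: [-3.142, 0.0, 1.824]
wrist_force: [0.4, 0.2, 0.0]
finger_gap: 51.9
finger_force: 0.0
```

```bash
python3 look.py l3
```

```text
(no output)
```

View pics/l3.png

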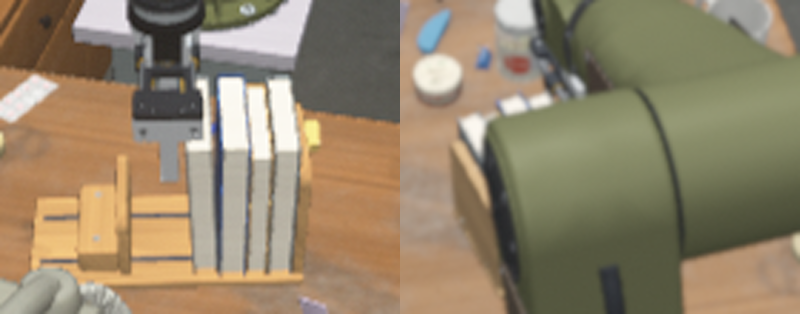

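The scene view shows the book almost upright, its fore edge at (190–212, 145–270), with a small gap to the row. The finger at (168,160) trails it.

Request:
arm_command --pt "0.55 3 0 0 0" --pt "0.55 6 0 0 0" --pt "0.55 8 0 0 0" --pt "0.55 10 0 0 0" --pt "0.55 12 0 0 0" --pt "0.55 12 0 0 0" --pt "0.55 12 0 0 0"

```text
clock: 7.9
eef_pos: [535.3, 92.7, 135.5]
eef_rot: [3.142, 0.0, 1.824]
wrist_force: [0.2, 0.0, 0.2]
finger_gap: 51.6
finger_force: 0.0
```

Request:
arm_command --pt "0.55 1 0 0 0" --pt "0.55 2 0 0 0" --pt "0.55 3 0 0 0" --pt "0.55 4 0 0 0" --pt "0.55 4 0 0 0"

```text
clock: 8.52
eef_pos: [535.0, 94.7, 135.7]
eef_rot: [3.141, 0.003, 1.824]
wrist_force: [5.2, -15.9, -0.0]
finger_gap: 51.9
finger_force: 8.4
```

```bash
python3 - <<'E'
from cell import imaging,monitor
import cv2
c=imaging.camera("scene");cv2.imwrite("pics/l4.png",cv2.resize(c["img"][115:210,180:300,::-1],(720,570),interpolation=2));print(monitor.read_state()["wrist_force"])
E
```

```text
[  5.17614683 -16.04402511  -0.30021358]
```

View pics/l4.png

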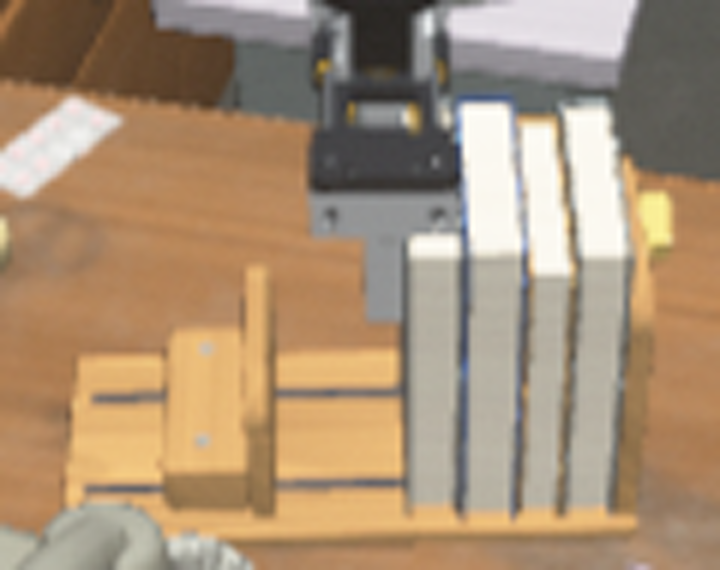

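The book is upright and flush against the row, its fore edge at (408–460, 240–510), with 16 N contact. The sliding end is still where it was, at (255,390). Next I'll back off and get behind the heel.

Request:
arm_command --pt "0.55 -3 0 0 0" --pt "0.55 -8 0 0 0" --pt "0.55 -20 0 0 0" --pt "0.55 -45 0 0 0" --pt "0.55 -75 0 0 0" --pt "0.55 -105 0 0 0" --pt "0.55 -135 0 0 0" --pt "0.55 -152 0 0 0" --pt "0.55 -152 0 0 0" --pt "0.55 -152 0 30 0" --pt "0.55 -152 0 60 0" --pt "0.55 -152 0 85 0" --pt "0.55 -152 0 91 0" --pt "0.55 -152 0 91 0"

```text
clock: 10.32
eef_pos: [572.5, -50.1, 44.9]
eef_rot: [3.141, 0.0, 1.824]
wrist_force: [0.5, 0.2, 0.5]
finger_gap: 51.9
finger_force: 0.0
```

```bash
python3 - <<'E'
from cell import imaging,monitor
import cv2
c=imaging.camera("scene");cv2.imwrite("pics/l5.png",cv2.resize(c["img"][115:210,180:300,::-1],(720,570),interpolation=2))
E
```

```text
(no output)
```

View pics/l5.png

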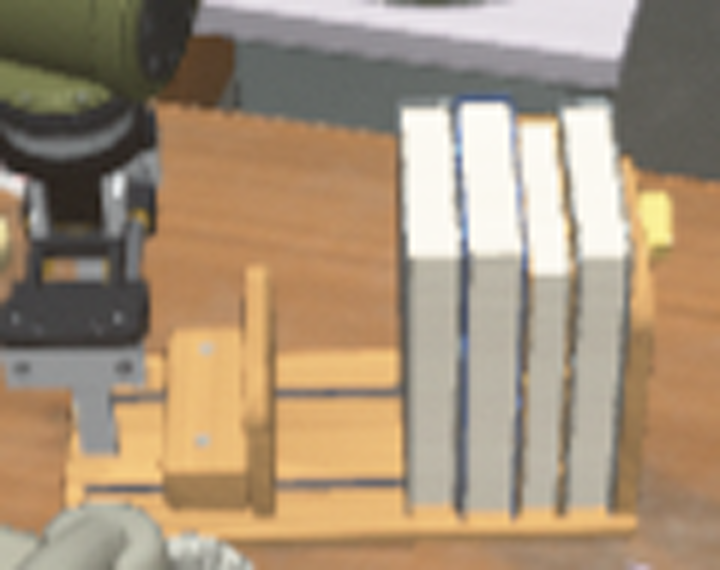

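The book stands alone against the row at (405–460). The fingers, at (97,400), are behind the heel's outer face at (165,420).

Request:
arm_command --pt "0.55 6 0 0 0" --pt "0.55 12 0 0 0" --pt "0.55 18 0 0 0" --pt "0.55 23 0 0 0" --pt "0.55 28 0 0 0" --pt "0.55 33 0 0 0" --pt "0.55 38 0 0 0" --pt "0.55 43 0 0 0" --pt "0.55 48 0 0 0" --pt "0.55 53 0 0 0" --pt "0.55 58 0 0 0" --pt "0.55 63 0 0 0" --pt "0.55 68 0 0 0" --pt "0.55 73 0 0 0" --pt "0.55 78 0 0 0" --pt "0.55 82 0 0 0" --pt "0.55 85 0 0 0" --pt "0.55 85 0 0 0"

```text
clock: 12.62
eef_pos: [551.1, 32.0, 44.5]
eef_rot: [3.141, -0.0, 1.824]
wrist_force: [0.3, -0.7, -0.4]
finger_gap: 51.7
finger_force: 0.0
```

Request:
arm_command --pt "0.55 1 0 0 0" --pt "0.55 2 0 0 0" --pt "0.55 3 0 0 0" --pt "0.55 4 0 0 0" --pt "0.55 5 0 0 0" --pt "0.55 5 0 0 0"

```text
clock: 13.38
eef_pos: [549.8, 36.6, 44.4]
eef_rot: [-3.142, -0.0, 1.824]
wrist_force: [0.6, -1.0, 0.5]
finger_gap: 51.8
finger_force: 0.3
```

Request:
arm_command --pt "0.55 1 0 0 0" --pt "0.55 2 0 0 0" --pt "0.55 3 0 0 0" --pt "0.55 3 0 0 0"

```text
clock: 13.88
eef_pos: [549.1, 39.3, 44.5]
eef_rot: [3.142, 0.0, 1.824]
wrist_force: [1.5, -3.7, 0.9]
finger_gap: 51.8
finger_force: 1.9
```

```bash
python3 - <<'E'
from cell import imaging,monitor
import cv2
c=imaging.camera("scene");cv2.imwrite("pics/l6.png",cv2.resize(c["img"][115:210,180:300,::-1],(720,570),interpolation=2))
E
```

```text
(no output)
```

View pics/l6.png

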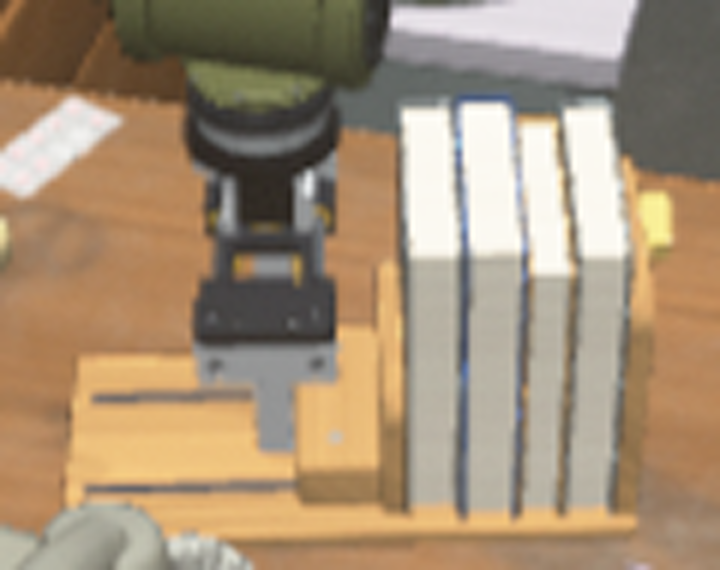

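The sliding end at (392,400) is now just against the book at (405), and the force is rising. I'll seat it gently.

Request:
arm_command --pt "0.55 0.5 0 0 0" --pt "0.55 1 0 0 0" --pt "0.55 1 0 0 0" --pt "0.55 1 0 0 0"

```text
clock: 14.42
eef_pos: [549.0, 39.6, 44.5]
eef_rot: [3.141, 0.001, 1.824]
wrist_force: [2.6, -9.6, 0.5]
finger_gap: 51.7
finger_force: 4.9
```

Seated: the force jumped to about 10 N with almost no travel. Retreating.

Request:
arm_command --pt "0.55 -3 0 0 0" --pt "0.55 -10 0 0 0" --pt "0.55 -30 0 0 0" --pt "0.55 -60 0 0 0" --pt "0.55 -90 0 0 0" --pt "0.55 -90 0 -40 0" --pt "0.55 -90 0 -90 0" --pt "0.55 -90 0 -150 0" --pt "0.55 -90 0 -200 0" --pt "0.55 -90 0 -200 0" --pt "0.55 -90 0 -200 0"

```text
clock: 15.8
eef_pos: [571.1, -47.4, 243.5]
eef_rot: [-3.141, -0.001, 1.823]
wrist_force: [-0.5, 0.7, 0.6]
finger_gap: 51.6
finger_force: 0.0
```

```bash
python3 - <<'E'
from cell import imaging,monitor
import cv2
c=imaging.camera("scene");cv2.imwrite("pics/l7.png",cv2.resize(c["img"][115:210,180:300,::-1],(720,570),interpolation=2));print(monitor.read_state()["wrist_force"])
E
```

```text
[-0.9180151   0.90481106 -0.70344154]
```

View pics/l7.png

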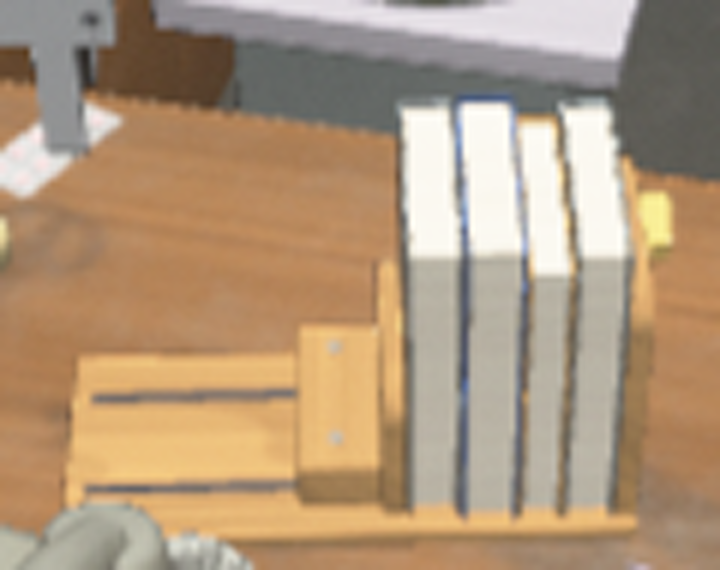

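All four books stand upright and square at (405–625). The sliding end is against the last one at (400), and the robot is clear.

```bash
python3 -c "
from cell import job
print(job.sign_off())"
```

```text
the job is handed in; nothing more can be done
None
```

The slumped book is upright against the row, the sliding end is pushed up against it, and the job was handed in at about 16 s with the arm clear; no verdict came back.

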